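# Put the block heater back in service

### The job

Walk the heavy block heater back into its taped place by pushing the bare ends of its front, left and right in turn, so that it swings ahead bit by bit and finally stands square inside the four tape corners; the hoods stay on meanwhile, and keep off the delicate panel in the middle of its front. Then give each safety hood a quarter turn to free it from its vessel, lift it straight off and put it into the steel tray, leaving every vessel in its well. Last, point the thermometer squarely at the black spot on the block from about 5 cm, hold it still there for three seconds, lay it back flat on its mat, and leave the timer on the bench where it is.

Things in the scene. Friction and masses are not known exactly. Their poses are not given: they have to be found in the camera images.
- heater: Block heater, 3.5 kg with its load: white housing 120 mm deep (x), 240 wide (y), 6 to 45 high on rubber feet; aluminium block 88 x 210 mm on top, up to 75. Origin: underside centre; x to its back, y left. Pushed 100 mm off its middle (10 to 30 N, least if the finger rises a little meanwhile) it turns about a point 130 to 160 mm off on the other side, and stops with the finger.
- panel: Black display-and-key panel fixed to the middle of the heater's front face, 122 mm wide, 28 high, 12 to 40 mm above the bench, standing 2 mm proud; delicate. Beside it 59 mm of bare white housing is left at each end. Origin and axes: as the heater's.
- marks: The heater's place: four corners of beige tape flat on the bench, 160 mm (x) by 284 mm (y) between them, so 20 mm of play before and behind the heater and 22 mm at each end. Origin: centre of the place; x to the back, y left. The heater's pose should come to agree with it.
- spot (a point): Matt black measuring spot, 18 mm across, in the middle of the front face of the heater's aluminium block; 60 mm above the bench, 24 mm behind the housing's front. Axes as the heater's.
- tray: Loose shallow steel tray for the hoods, 200 mm (x) by 140 mm (y), 26 mm high, walls and floor 4 mm, 0.6 kg. Origin: underside centre.
- wand: Infrared thermometer: white wand 140 mm long (x) with a black nose at its front end; body 24 mm wide (y), 20 mm high, from 70 mm behind to 38 mm ahead of the origin, nose 19 mm across; 110 g. Origin: underside, mid-length; x points to the nose.
- nose (a point): Lens at the tip of the thermometer's nose, 70 mm ahead of its origin and 10 mm above its underside; it looks along the wand's x.
- pad: Fixed grey silicone mat on which the thermometer lies, 200 mm (x) by 90 mm (y), 4 mm thick. Origin: underside centre.
- timer: Bystander: white digital timer, 58 x 62 x 19 mm, on the bench in front of the heater. Origin: underside centre.
- vessel_1: White sample vessel in the heater's left (its own +y) well (36 mm square, 24 deep, at heater x = 8, y = 70 mm). Foot 32 mm square, 24 high; round body 28 across, 64 high in all; wings to +y and -y, 36 mm over tips, 18 wide, 33 to 38 mm up. Origin: underside centre, 51 mm above the bench when seated, axes as the heater's. The well keeps it from turning.
- hood_1: Hood over vessel_1 (may be absent): upturned pot 54 mm across, 48 high, wall 4; on top a black bar grip 42 long (y), 12 thick (x), 48 to 71 mm up. Origin: rim centre, 75 mm above the bench at the start; z up. Two tabs inside its rim at +-y lie 3 mm under the vessel's wings and lift it along, until the hood is turned 60 to 120 degrees (either way, no stop). Clear once 42 mm up. 140 g.
- vessel_2: White sample vessel in the heater's middle well (36 mm square, 24 deep, at heater x = 8, y = 0 mm). Foot 32 mm square, 24 high; round body 28 across, 64 high in all; wings to +y and -y, 36 mm over tips, 18 wide, 33 to 38 mm up. Origin: underside centre, 51 mm above the bench when seated, axes as the heater's. The well keeps it from turning.
- hood_2: Hood over vessel_2 (may be absent): upturned pot 54 mm across, 48 high, wall 4; on top a black bar grip 42 long (y), 12 thick (x), 48 to 71 mm up. Origin: rim centre, 75 mm above the bench at the start; z up. Two tabs inside its rim at +-y lie 3 mm under the vessel's wings and lift it along, until the hood is turned 60 to 120 degrees (either way, no stop). Clear once 42 mm up. 140 g.
- vessel_3: White sample vessel in the heater's right (its own -y) well (36 mm square, 24 deep, at heater x = 8, y = -70 mm). Foot 32 mm square, 24 high; round body 28 across, 64 high in all; wings to +y and -y, 36 mm over tips, 18 wide, 33 to 38 mm up. Origin: underside centre, 51 mm above the bench when seated, axes as the heater's. The well keeps it from turning.
- hood_3: Hood over vessel_3 (may be absent): upturned pot 54 mm across, 48 high, wall 4; on top a black bar grip 42 long (y), 12 thick (x), 48 to 71 mm up. Origin: rim centre, 75 mm above the bench at the start; z up. Two tabs inside its rim at +-y lie 3 mm under the vessel's wings and lift it along, until the hood is turned 60 to 120 degrees (either way, no stop). Clear once 42 mm up. 140 g.

How it is judged (in metres and radians):
On the way, in this order (a step that is already met when the one before it is completed fails the run):
1. the heater stands inside its marks, with the hoods still on their vessels (x of heater in the frame of marks between -0.02 and 0.02 m and y of heater in the frame of marks between -0.022 and 0.022 m and angle between the x axis of heater and the x axis of marks, either way round below 0.12 rad and linear speed of heater below 0.01 m/s and z of hood_1 in the frame of heater between 0.065 and 0.085 m and z of hood_2 in the frame of heater between 0.065 and 0.085 m and z of hood_3 in the frame of heater between 0.065 and 0.085 m), for 0.2 s.
2. all hoods are in the tray, all vessels in their wells (x of hood_1 in the frame of tray between -0.09 and 0.09 m and y of hood_1 in the frame of tray between -0.062 and 0.062 m and z of hood_1 in the frame of tray between -0.01 and 0.06 m and x of hood_2 in the frame of tray between -0.09 and 0.09 m and y of hood_2 in the frame of tray between -0.062 and 0.062 m and z of hood_2 in the frame of tray between -0.01 and 0.06 m and x of hood_3 in the frame of tray between -0.09 and 0.09 m and y of hood_3 in the frame of tray between -0.062 and 0.062 m and z of hood_3 in the frame of tray between -0.01 and 0.06 m and z of each of vessel_1, vessel_2, vessel_3 in the frame of heater below 0.056 m and angle between each of vessel_1, vessel_2, vessel_3's own z axis and vertical below 0.15 rad and y of vessel_1 in the frame of heater between 0.062 and 0.078 m and y of vessel_2 in the frame of heater between -0.008 and 0.008 m and y of vessel_3 in the frame of heater between -0.078 and -0.062 m and linear speed of each of hood_1, hood_2, hood_3 below 0.02 m/s), for 0.2 s.
3. the thermometer points squarely at the black spot from 2.5 to 8.5 cm and is held still (x of nose in the frame of spot between -0.085 and -0.025 m and y of nose in the frame of spot between -0.014 and 0.014 m and z of nose in the frame of spot between -0.012 and 0.012 m and angle between the x axis of wand and the x axis of heater, either way round below 0.17 rad and linear speed of wand below 0.02 m/s and z of each of vessel_1, vessel_2, vessel_3 in the frame of heater below 0.056 m and angle between each of vessel_1, vessel_2, vessel_3's own z axis and vertical below 0.15 rad and y of vessel_1 in the frame of heater between 0.062 and 0.078 m and y of vessel_2 in the frame of heater between -0.008 and 0.008 m and y of vessel_3 in the frame of heater between -0.078 and -0.062 m), for 2.5 s.
At the end, for the whole second after the job is handed in: Heater centred on its marks within 20 mm front-back and 22 mm sideways, square within 0.12 rad; every hood present in the tray; every vessel upright in its well; thermometer flat on its mat (within 40 mm along, 33 mm across of its centre); all at rest (all of step 2 and x of heater in the frame of marks between -0.02 and 0.02 m and y of heater in the frame of marks between -0.022 and 0.022 m and angle between the x axis of heater and the x axis of marks, either way round below 0.12 rad and linear speed of each of heater, wand below 0.01 m/s and x of wand in the frame of pad between -0.04 and 0.04 m and y of wand in the frame of pad between -0.033 and 0.033 m and z of wand in the frame of pad between 0 and 0.01 m and angle between wand's own z axis and vertical below 0.1 rad); the robot touches nothing.
It fails at once if the panel is pushed (contact force between the fingers and panel above 1.5 N).
It fails at once if a vessel is pulled out of its well (z of any of vessel_1, vessel_2, vessel_3 in the frame of heater above 0.073 m).
It fails at once if the timer is disturbed (distance of timer from where it was at the start of the episode above 0.03 m).
Of hood_1, hood_2, hood_3 only 2 to 3 are there at a start; the rules pass over those that are not, and their reading is None.
At some moment in a run one of wand, tray may be knocked a few centimetres aside while the robot is not near it.
Once in a run the grip may slacken for a moment while it holds something.
It also fails if it takes over 210 s, if anything falls off the work surface, if the arm or the gripper's body presses on something with over 40 N, if the wrist force passes 120 N, or if a joint passes its speed limit or range.

### The arm

A 6-joint arm with a two-finger parallel gripper is mounted at the origin on a cart in front of the work surface, level with it; the furniture and walls round the work are solid. World frame = base frame: x ahead of the robot, y to its left, z up, the work surface at z = 0. Lengths are in mm, angles in rad, forces in N, time in s.
With the tool pointing down it reaches from about 275 to 825 mm from the base axis. Payload 5.2 kg.
Tool frame: the origin (TCP) lies at the very end of the fingers, on their centre line; the grasp point (between the pads) lies 19 mm behind it; z points along the fingers, y is the direction in which the jaws open and shut (so a half turn about z gives the same grasp; the last joint's range is limited). The gripper opens to 93 mm and grips with 3 to 60 N. Pads are 15 mm wide; open, the fingers measure 128 mm over their backs; the gripper's body (75 mm by 188 mm) begins 65 mm behind the grasp point.
Start: joints at [1.119, 0.259, 1.535, -0, 1.348, -0.203], TCP at [135.41, 533.075, 218.653] pointing down, gripper open.
Joint ranges: [-3.14, 3.14], [-0.91, 2.08], [0.19, 2.58], [-1.22, 4.36], [0.22, 2.71], [-3.12, 3.12]. Speed limits (rad/s): [2.57, 2.57, 3.14, 3.14, 3.14, 3.14].

### API

Orientations are given as [roll, pitch, yaw] about the fixed x, y, z axes, in that order (R = Rz(yaw) Ry(pitch) Rx(roll)).
In Python, from bench import robot gives the robot as it stands. The module is installed in compiled form; this text tells all that it offers. Calls block until the motion is done:
- robot.move_ptp(position, orientation): joint-space move of the TCP to a pose.
- robot.move_linear(position, ori=None, speed=150, f_stop=None): straight line of the TCP; ori=None keeps the orientation; speed is the mean speed in mm/s. With f_stop (N) it stops when the force on the tool has changed by that much, and returns True; else False.
- robot.move_j(angles): joint-space move.
- robot.move_gripper(opening): opening from 0.0 (shut) to 1.0 (fully open); the grip force is fixed at half the most; returns when the fingers have stopped.
- robot.sleep(seconds).
- robot.inverse_kinematics(position, orientation): joint angles nearest the present ones, or None.
- robot.get_image(name): name is "scene" or "top" or "wrist"; returns a dict with "img" (480x640x3 uint8, blue, green, red), "fovy" (degrees; the focal length in pixels is half the picture's height over the tangent of half this angle, whatever the lens; pixels are square), "cx", "cy" (the principal point, pixels), "eye" and "orientation" of the camera in the world. Camera axes: x right, y down, z forward; pixel columns grow to the right and rows downward; lengths in mm; the calibration is good to about 2 mm. A picture is of the moment at which its call begins. There is no depth.
A pose or a line that the arm cannot do raises robot.MotionError and nothing moves.
- robot.hand_in(): hands the job in, once; it reports no verdict.
Readings, each from a call of its own:
- robot.current_t(): time.
- robot.current_qpos(): joint angles.
- robot.current_joint_vel(): joint speeds.
- robot.current_joint_efforts(): joint torques, N m.
- robot.current_tcp_pos(): TCP position.
- robot.current_eef_rot(): TCP orientation.
- robot.current_contact_force(): force on the tool from outside, world axes, zero at the start.
- robot.current_ft_torque(): the same for the moment, N m.
- robot.current_gripper_width(): opening from 0.0 (shut) to 1.0 (fully open).
Only numpy, scipy, OpenCV 4.12 (cv2) and the standard library are available. Lean on these libraries where they do the work, as an engineer would, in place of code of your own. Each camera call takes 0.05 s, during which the arm holds its last target. There are 200 camera calls.

## Working session

There is one attempt and no reset: what is moved stays moved. The work goes in short steps, each a Python script; the robot and the scene stay as the last script left them, time stands still between calls to the robot, and variables do not carry over. Pictures are saved under pics/ and viewed, about 12 in all and at most 16, crops included, and the job is handed in when it is done.

```bash
mkdir -p pics; ls; cat > h.py <<'E'
import numpy as np, cv2
from bench import robot
from scipy.spatial.transform import Rotation as R
def cam(name,save=None):
    d=robot.get_image(name)
    if save: cv2.imwrite('pics/'+save,d['img'])
    return d
def rot(d):
    o=np.array(d['orientation'],float)
    return o if o.shape==(3,3) else R.from_euler('xyz',o).as_matrix()
def px2w(d,uv,z):
    f=240/np.tan(np.radians(d['fovy'])/2)
    out=[]
    for (u,v) in np.atleast_2d(uv):
        r=rot(d)@np.array([(u-d['cx'])/f,(v-d['cy'])/f,1]); e=np.array(d['eye'],float)
        out.append(e+r*(z-e[2])/r[2])
    return np.array(out)
def w2px(d,P):
    f=240/np.tan(np.radians(d['fovy'])/2)
    c=(np.atleast_2d(P)-np.array(d['eye'],float))@rot(d)
    return np.c_[d['cx']+f*c[:,0]/c[:,2],d['cy']+f*c[:,1]/c[:,2]]
E
python3 - <<'E'
from h import *
import pickle
for n in ['scene','top','wrist']:
    d=cam(n,n+'0.png'); pickle.dump(d,open(n+'0.pkl','wb'))
    print(n,{k:d[k] for k in d if k!='img'})
print(robot.current_t(),robot.current_eef_rot(),robot.current_contact_force())
E
```

```text
pics
scene {'fovy': 56.97206653151748, 'cx': 317.2074028122304, 'cy': 242.17213366990697, 'eye': array([ -78.47648577, -381.0009473 ,  819.61174953]), 'orientation': array([-2.40627589,  0.01948131, -0.95432297])}
top {'fovy': 46.6395280103287, 'cx': 314.9549373341121, 'cy': 250.63654463777263, 'eye': array([ 402.99846835,   24.8854719 , 1309.31770048]), 'orientation': array([-3.06726178, -0.01348039, -1.56908879])}
wrist {'fovy': 71.68726563842887, 'cx': 321.4987114097387, 'cy': 234.48269401968307, 'eye': array([ 66.49476965, 550.06805678, 383.85964555]), 'orientation': array([2.88200907e+00, 1.02189003e-03, 1.32343049e+00])}
0.15 [-3.14027988e+00 -2.74342362e-04  2.89275440e+00] [ 0.60176956 -0.11484408 -0.37188317]
```

View pics/top0.png

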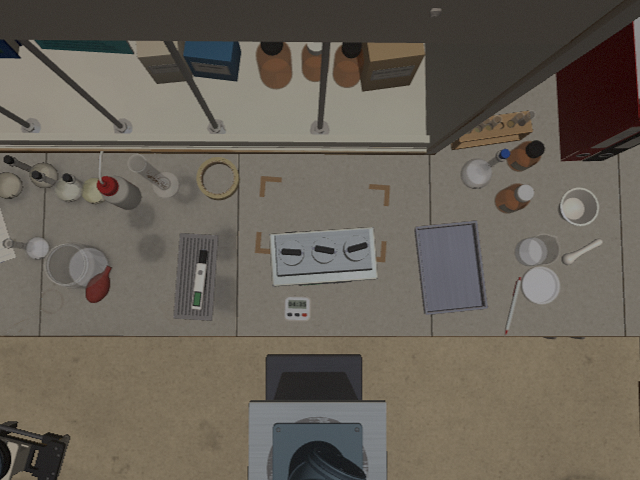

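View pics/scene0.png

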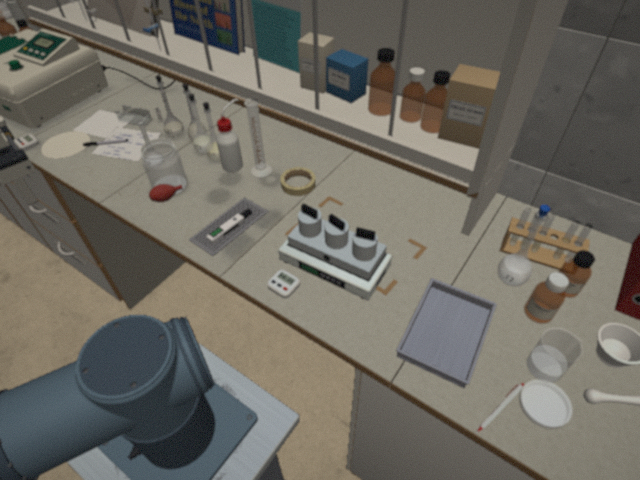

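Top view: the heater is at about (323,256), slightly turned, with three hoods. The tape corners surround (322,218), the tray is at (450,267), the wand at (200,279) and the timer at (298,308). I'll enlarge it to read coordinates.

```bash
python3 - <<'E'
from h import *
im=cv2.imread('pics/top0.png')
c=im[165:325,165:495]
c=cv2.resize(c,(792,384),interpolation=cv2.INTER_CUBIC)
c=cv2.convertScaleAbs(c,alpha=1.3)
for k in range(170,495,20):
    x=int((k-165)*2.4); cv2.line(c,(x,0),(x,6),(0,0,255),1); cv2.putText(c,str(k),(x-8,16),0,.33,(0,0,255),1)
for k in range(180,325,20):
    y=int((k-165)*2.4); cv2.line(c,(0,y),(6,y),(0,0,255),1); cv2.putText(c,str(k),(8,y+4),0,.33,(0,0,255),1)
cv2.imwrite('pics/top0c.png',c)
E
```

```text
(no output)
```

View pics/top0c.png

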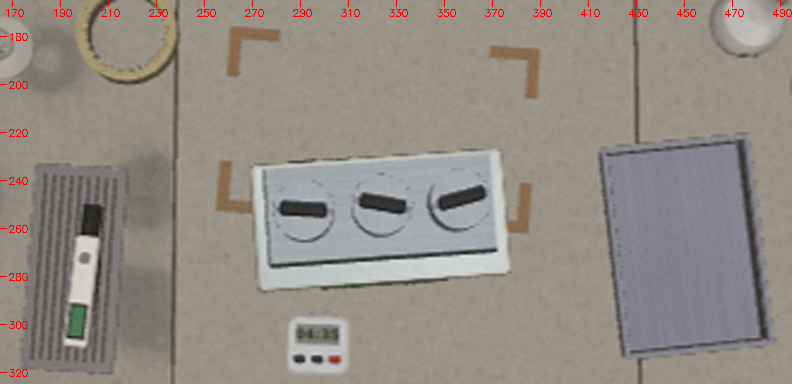

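```bash
cat > fit.py <<'E'
from h import *
def pose(d,pts,z,order=None):
    # pts: 4 corners: back-left, back-right, front-right, front-left
    P=px2w(d,pts,z)[:,:2]; c=P.mean(0)
    a=(P[0]+P[1]-P[2]-P[3])/2; b=(P[0]+P[3]-P[1]-P[2])/2
    return c.round(1),'yaw x',round(np.arctan2(a[1],a[0]),3),'yaw y',round(np.arctan2(-b[0],b[1]),3),'size',np.linalg.norm(a).round(1),np.linalg.norm(b).round(1)
E
python3 - <<'E'
from fit import *
import pickle
d=pickle.load(open('top0.pkl','rb'))
C=lambda p:np.array(p)/2.4+165
print('marks',pose(d,C([(231,29),(539,49),(527,233),(218,210)]),0))
print('heater',pose(d,C([(253,166),(498,150),(510,272),(261,291)]),45))
print('tray',pose(d,C([(600,150),(748,134),(774,342),(625,357)]),26))
print('pad',pose(d,C([(36,165),(128,170),(112,373),(20,360)]),4))
print('wand',px2w(d,C([(93,205),(74,345)]),22))
print('timer',pose(d,C([(288,320),(348,318),(348,373),(288,373)]),19))
for b in [((278,209),(328,211)),((359,202),(407,211)),((438,206),(486,191))]:
    P=px2w(d,C(b),146); v=P[0]-P[1]; print('bar',P.mean(0).round(1),'yaw y',np.arctan2(-v[0],v[1]).round(3),np.linalg.norm(v))
E
```

```text
marks (array([575.6, -11.3]), 'yaw x', np.float64(-0.067), 'yaw y', np.float64(-0.067), 'size', np.float64(181.9), np.float64(305.3))
heater (array([483.9, -11.8]), 'yaw x', np.float64(0.081), 'yaw y', np.float64(0.073), 'size', np.float64(117.7), np.float64(234.9))
tray (array([ 461.1, -307.5]), 'yaw x', np.float64(0.106), 'yaw y', np.float64(0.106), 'size', np.float64(201.3), np.float64(144.7))
pad (array([440. , 285.7]), 'yaw x', np.float64(-0.063), 'yaw y', np.float64(-0.095), 'size', np.float64(194.0), np.float64(89.9))
wand [[498.71327972 264.89697256  22.        ]
 [364.45723395 280.79856386  22.        ]]
timer (array([363.8,  47.7]), 'yaw x', np.float64(0.004), 'yaw y', np.float64(0.018), 'size', np.float64(51.6), np.float64(57.6))
bar [485.6  59.  146. ] yaw y -0.037 43.63755099400379
bar [488.9 -10.8 146. ] yaw y -0.183 42.64715318811965
bar [496.1 -79.9 146. ] yaw y 0.306 44.113172170591334
```

```bash
cat > push.py <<'E'
from fit import *
T=0.3
def ori(hy,t=T):
    return (R.from_euler('z',hy)*R.from_euler('y',-t)*R.from_euler('z',np.pi)*R.from_euler('x',np.pi)).as_euler('xyz')
def hw(h,p):
    c,s=np.cos(h[2]),np.sin(h[2]); return np.array([h[0]+c*p[0]-s*p[1],h[1]+s*p[0]+c*p[1]])
def push(h,side,d,z0=24,rise=5):
    """h=(x,y,yaw); side +1 left/-1 right; returns contact + updated h estimate"""
    o=ori(h[2]); ax=np.array([np.cos(h[2]),np.sin(h[2])])
    p0=hw(h,(-60-7.2-12,102*side))
    cur=np.array(robot.current_tcp_pos())
    robot.move_ptp([*(p0-20*ax),150],o)
    robot.move_linear([*(p0-8*ax),60],speed=200)
    robot.move_linear([*p0,z0],speed=100)
    hit=robot.move_linear([*(p0+30*ax),z0],speed=25,f_stop=5)
    c=np.array(robot.current_tcp_pos())
    # follow arc about pivot (0,-145*side)
    piv=hw(h,(0,-145*side)); a0=c[:2]-piv
    n=3; fs=[]
    for k in range(1,n+1):
        a=-side*d/247*k/n
        q=piv+R.from_euler('z',a).as_matrix()[:2,:2]@a0
        st=robot.move_linear([*q,c[2]+rise*k/n],speed=30,f_stop=70)
        fs.append(np.round(np.linalg.norm(robot.current_contact_force()),1))
        if st: print('STOP'); break
    e=np.array(robot.current_tcp_pos())
    robot.move_linear([*(e[:2]-15*ax),e[2]],speed=80)
    robot.move_linear([*(e[:2]-40*ax),150],speed=200)
    print('hit',hit,'contact err',((c[:2]-p0)@ax-12).round(1),'F',fs,'t',robot.current_t())
    A=-side*d/247
    hn=piv+R.from_euler('z',A).as_matrix()[:2,:2]@(np.array(h[:2])-piv)
    return (hn[0],hn[1],h[2]+A)
def seeheater(d):
    im=d['img'].astype(int); m=((im.min(2)>175)).astype(np.uint8)
    m[:, :245]=0; m[:,400:]=0; m[:150]=0; m[292:]=0
    n,l,s,c=cv2.connectedComponentsWithStats(m)
    k=1+np.argmax(s[1:,4]); ys,xs=np.where(l==k)
    r=cv2.minAreaRect(np.c_[xs,ys].astype(np.float32)); b=cv2.boxPoints(r)
    P=px2w(d,b,45)[:,:2]; ctr=P.mean(0)
    o=P-ctr
    idx=[np.argmax(o[:,0]*200*sx*0+ (sx*o[:,0]+sy*o[:,1])) for sx,sy in [(1,1),(1,-1),(-1,-1),(-1,1)]]
    return pose(d,b[idx],45), s[k,4]
E
python3 - <<'E'
from push import *
import pickle
print(seeheater(pickle.load(open('top0.pkl','rb'))))
robot.move_gripper(0.0)
h=push((483.9,-11.8,0.076),1,32)
print(h)
d=cam('top','top1.png'); print(seeheater(d))
E
```

```text
Traceback (most recent call last):
  File "push.py", line 37, in seeheater
    k=1+np.argmax(s[1:,4]); ys,xs=np.where(l==k)
        ~~~~~~~~~^^^^^^^^^
ValueError: attempt to get argmax of an empty sequence
```

```bash
python3 - <<'E'
from push import *
import pickle
d=pickle.load(open('top0.pkl','rb')); im=d['img']
for y,x in [(281,320),(275,290),(245,271),(240,300),(260,330),(220,320)]: print(im[y,x])
for t in (130,140,150,155,160):
    s=open('push.py').read().replace('>175','>%d'%t)
    g={}; exec(s,g)
    try: print(t,g['seeheater'](d))
    except Exception as e: print(t,e)
E
```

```text
[146 152 149]
[45 47 46]
[146 151 149]
[129 127 123]
[124 122 120]
[104 112 118]
130 ((array([485.2, -10.7]), 'yaw x', np.float64(0.069), 'yaw y', np.float64(0.072), 'size', np.float64(116.9), np.float64(235.4)), np.int32(1346))
140 ((array([484.2, -11.1]), 'yaw x', np.float64(0.071), 'yaw y', np.float64(0.073), 'size', np.float64(114.3), np.float64(234.3)), np.int32(1108))
150 ((array([486.3, -54.2]), 'yaw x', np.float64(0.075), 'yaw y', np.float64(0.079), 'size', np.float64(111.1), np.float64(146.4)), np.int32(541))
155 ((array([ 450.8, -101.1]), 'yaw x', np.float64(0.653), 'yaw y', np.float64(0.653), 'size', np.float64(50.9), np.float64(96.3)), np.int32(236))
160 ((array([439.7, -86.5]), 'yaw x', np.float64(-1.571), 'yaw y', np.float64(0.002), 'size', np.float64(0.0), np.float64(2.3)), np.int32(2))
```

```bash
sed -i 's/>175/>130/' push.py; python3 - <<'E'
from push import *
robot.move_gripper(0.0)
h=push((484.5,-11.3,0.074),1,32)
print(h)
d=cam('top','top1.png'); print(seeheater(d))
E
```

```text
hit True contact err -1.5 F [np.float64(20.4), np.float64(12.3), np.float64(11.9)] t 8.0083
(np.float64(503.2714919052256), np.float64(-11.12687177733531), -0.05555465587044535)
((array([497.8,  -9.3]), 'yaw x', np.float64(-0.043), 'yaw y', np.float64(-0.041), 'size', np.float64(117.2), np.float64(235.3)), np.int32(2983))
```

View pics/top1.png

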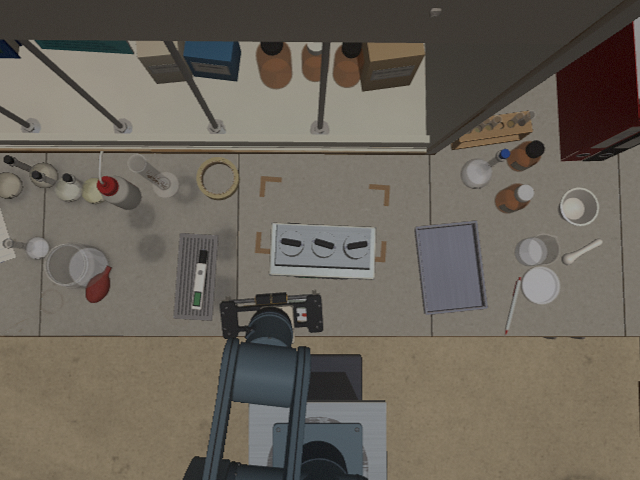

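```bash
cat > walk.py <<'E'
from push import *
M=(575.6,-11.3,-0.067)
def look(name=None):
    (c,_,a,_,b,*sz),n=seeheater(cam('top',name)); h=(c[0],c[1],(a+b)/2)
    dx,dy=c-np.array(M[:2]); cs,sn=np.cos(M[2]),np.sin(M[2])
    r=(round(cs*dx+sn*dy,1),round(-sn*dx+cs*dy,1),round(h[2]-M[2],3))
    print('h',np.round(h,3),'rel',r,sz,n); return h,r,sz
E
python3 - <<'E'
from walk import *
h,r,sz=look()
for i in range(3):
    side=1 if r[2]>0 else -1
    if i==0: side=-1
    goal=-0.065*side
    d=float(np.clip(abs(r[2]-goal)/0.0036,10,34))
    print('push',side,round(d,1))
    push(h,side,d)
    h,r,sz=look('w%d.png'%i)
    if abs(sz[1]-235)>8 or abs(sz[0]-117)>8: print('bad fit'); break
E
```

```text
h [ 4.978e+02 -9.300e+00 -4.200e-02] rel (np.float64(-77.8), np.float64(-3.2), np.float64(0.025)) ['size', np.float64(117.1), np.float64(235.3)] 2972
push -1 11.1
hit True contact err -1.7 F [np.float64(10.9), np.float64(10.8), np.float64(11.2)] t 12.7167
h [ 5.015e+02 -8.800e+00 -1.500e-02] rel (np.float64(-74.1), np.float64(-2.5), np.float64(0.052)) ['size', np.float64(117.1), np.float64(235.5)] 3883
bad fit
```

```bash
sed -i "s/_,b,\*sz),n/_,b,_,*sz),n/" walk.py; python3 - <<'E'
from walk import *
h,r,sz=look()
for i in range(4):
    side=1 if r[2]>0 else -1
    goal=-0.07*side
    d=float(np.clip(abs(r[2]-goal)/0.0036,10,36))
    print('push',side,round(d,1))
    push(h,side,d)
    h,r,sz=look('w%d.png'%(i+3))
    if abs(sz[1]-235)>6 or abs(sz[0]-117)>6: print('bad fit'); break
    if r[0]>-25: break
E
```

```text
h [ 5.014e+02 -8.800e+00 -1.500e-02] rel (np.float64(-74.2), np.float64(-2.5), np.float64(0.052)) [np.float64(117.2), np.float64(235.5)] 3898
push 1 33.9
hit True contact err -2.5 F [np.float64(24.3), np.float64(11.4), np.float64(10.8)] t 18.225
h [ 5.152e+02 -9.700e+00 -1.300e-01] rel (np.float64(-60.4), np.float64(-2.4), np.float64(-0.064)) [np.float64(117.3), np.float64(235.8)] 3645
push -1 36.0
hit True contact err -2.0 F [np.float64(23.2), np.float64(11.3), np.float64(11.5)] t 23.725
h [ 5.321e+02 -1.160e+01  2.000e-03] rel (np.float64(-43.4), np.float64(-3.2), np.float64(0.069)) [np.float64(117.0), np.float64(235.2)] 3818
push 1 36.0
hit True contact err -2.1 F [np.float64(24.1), np.float64(10.6), np.float64(11.9)] t 29.25
h [ 5.474e+02 -1.090e+01 -1.280e-01] rel (np.float64(-28.2), np.float64(-1.5), np.float64(-0.06)) [np.float64(117.2), np.float64(235.9)] 3494
push -1 36.0
hit True contact err -1.8 F [np.float64(26.2), np.float64(11.3), np.float64(11.4)] t 34.7583
h [ 5.643e+02 -1.160e+01  2.000e-03] rel (np.float64(-11.3), np.float64(-1.1), np.float64(0.069)) [np.float64(117.4), np.float64(235.6)] 3920
```

```bash
python3 - <<'E'
from walk import *
h,r,sz=look()
push(h,1,20)
h,r,sz=look('w8.png')
# retreat and look clear
robot.move_linear([400,-11,260],speed=250)
d=cam('wrist','wr8.png'); import pickle; pickle.dump(d,open('wr8.pkl','wb'))
im=cv2.imread('pics/w8.png')[165:325,165:495]
c=cv2.resize(im,(792,384),interpolation=cv2.INTER_CUBIC); cv2.imwrite('pics/w8c.png',cv2.convertScaleAbs(c,alpha=1.3))
E
```

```text
h [ 5.643e+02 -1.160e+01  2.000e-03] rel (np.float64(-11.3), np.float64(-1.1), np.float64(0.069)) [np.float64(117.4), np.float64(235.6)] 3913
hit True contact err -2.9 F [np.float64(17.8), np.float64(11.9), np.float64(10.0)] t 39.7833
h [ 5.703e+02 -1.150e+01 -5.200e-02] rel (np.float64(-5.3), np.float64(-0.6), np.float64(0.015)) [np.float64(117.2), np.float64(237.2)] 3606
```

View pics/w8c.png

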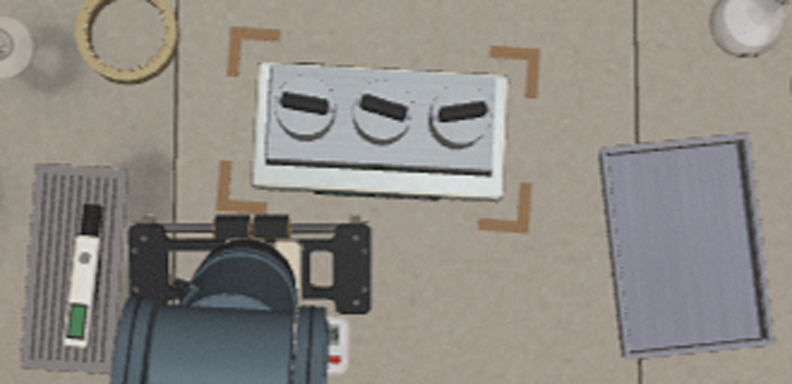

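Placed: the heater sits evenly inside the four corners (housing at crop 252–507 × 62–200). Next I'll measure the bars and test automatic tray detection.

```bash
cat > tray.py <<'E'
from push import *
def seetray(d):
    im=d['img'].astype(int); m=((im[...,0]-im[...,2])>8).astype(np.uint8)
    m[:,:395]=0; m[:,530:]=0; m[:190]=0; m[335:]=0
    m=cv2.morphologyEx(m,cv2.MORPH_OPEN,np.ones((3,3)))
    n,l,s,c=cv2.connectedComponentsWithStats(m); k=1+np.argmax(s[1:,4]); ys,xs=np.where(l==k)
    b=cv2.boxPoints(cv2.minAreaRect(np.c_[xs,ys].astype(np.float32)))
    P=px2w(d,b,20)[:,:2]; o=P-P.mean(0)
    idx=[np.argmax(sx*o[:,0]+sy*o[:,1]) for sx,sy in [(1,1),(1,-1),(-1,-1),(-1,1)]]
    return pose(d,b[idx],20)
E
python3 - <<'E'
from tray import *
import pickle
d=pickle.load(open('top0.pkl','rb')); print(seetray(d))
d['img']=cv2.imread('pics/w8.png'); print(seetray(d))
C=lambda p:np.array(p)/2.4+165
h=(570.3,-11.5,-0.052)
for b,yy in [(((282,99),(330,107)),70),(((360,100),(408,115)),0),(((438,117),(487,106)),-70)]:
    P=px2w(d,C(b),146); v=P[0]-P[1]; print('bar',P.mean(0).round(1),'yaw',np.arctan2(-v[0],v[1]).round(3),'nominal',hw(h,(8,yy)).round(1))
for p in ([578,-11.5,126],[574,-82,126],[582,58,126]):
    for psi in (1.4,1.57,1.9,3.09): print(np.round(robot.inverse_kinematics(p,[np.pi,0,psi]),2))
dd=pickle.load(open('wr8.pkl','rb')); print(dd['eye'],[w2px(dd,[*hw(h,(8,y)),146]).round(0) for y in (70,0,-70)])
E
```

```text
(array([ 462.2, -305.5]), 'yaw x', np.float64(0.099), 'yaw y', np.float64(0.117), 'size', np.float64(187.0), np.float64(123.4))
(array([ 461.1, -305.5]), 'yaw x', np.float64(0.1), 'yaw y', np.float64(0.118), 'size', np.float64(189.3), np.float64(123.5))
bar [579.8  56.8 146. ] yaw -0.163 nominal [581.9  58. ]
bar [576.  -11.7 146. ] yaw -0.302 nominal [578.3 -11.9]
bar [572.8 -80.7 146. ] yaw 0.226 nominal [574.7 -81.8]
[-0.21  0.38  1.59 -0.    1.16 -0.04]
[-0.21  0.38  1.59  0.    1.16 -0.21]
[-0.21  0.38  1.59  0.    1.16 -0.54]
[-0.21  0.38  1.59  0.    1.16 -1.73]
[-0.33  0.39  1.59  0.    1.16 -0.16]
[-0.33  0.39  1.59  0.    1.16 -0.33]
[-0.33  0.39  1.59  0.    1.16 -0.66]
[-0.33  0.39  1.59  0.    1.16 -1.85]
[-0.09  0.4   1.58 -0.    1.17  0.08]
[-0.09  0.4   1.58 -0.    1.17 -0.09]
[-0.09  0.4   1.58  0.    1.17 -0.42]
[-0.09  0.4   1.58  0.    1.17 -1.61]
[283.33833673 -11.38814182 396.8007987 ] [array([[383., 343.]]), array([[320., 341.]]), array([[257., 339.]])]
```

View pics/wr8.png

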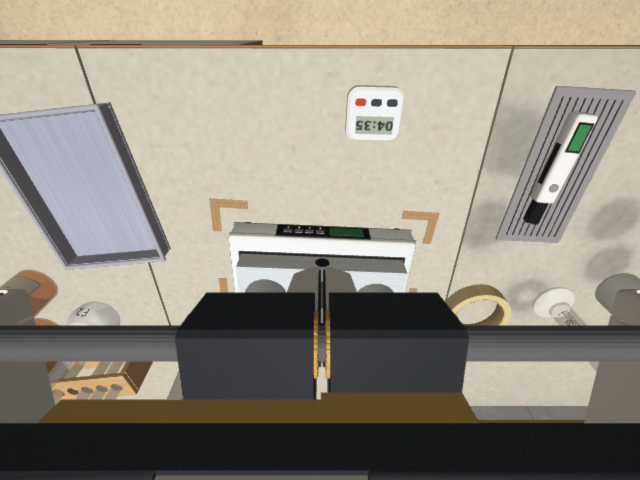

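The wrist view looks back over the front: front edge at row ~235, timer at (375,113), tray and wand undisturbed. The bar positions agree with nominal to about 2 mm. Hood 3 goes first.

```bash
cat > hood.py <<'E'
from tray import *
H=(570.3,-11.5,-0.052)
def W(): return round(robot.current_gripper_width(),3)
def F(): return np.round(robot.current_contact_force(),1)
def pick(i,th):
    x,y=hw(H,(7,{1:70,2:0,3:-70}[i])); ps=th+np.pi/2
    robot.move_gripper(0.5)
    robot.move_ptp([x,y,200],[np.pi,0,ps])
    if robot.move_linear([x,y,126],speed=90,f_stop=8): print('touched',robot.current_tcp_pos())
    f0=F(); robot.move_gripper(0.0); print('grip',W(),f0,F())
    e=H[2]+np.pi
    for k in (1,2,3): robot.move_linear([x,y,126.5],[np.pi,0,ps+(e-ps)*k/3],speed=60)
    robot.sleep(.2); print('turned',W(),F(),np.round(robot.current_ft_torque(),2))
    robot.move_linear([x,y,138],speed=40); robot.sleep(.3); print('lift12',W(),F())
    return x,y
def carry(x,y):
    robot.move_linear([x,y,185],speed=80); print('lift',W(),F())
def place(slot,tp):
    o=[np.pi,0,np.pi+tp[2]]
    p=hw(tp,(slot,0))
    robot.move_linear([440,-60,185],speed=200); print('w',W())
    robot.move_linear([*p,150],o,speed=220); print('w',W())
    robot.move_linear([*p,70],speed=120); 
    print('down',robot.move_linear([*p,51],speed=30,f_stop=3),robot.current_tcp_pos()[2],W())
    robot.move_gripper(0.45)
    robot.move_linear([*p,150],speed=150)
E
python3 - <<'E'
from hood import *
x,y=pick(3,0.21)
d=cam('scene','s3.png')
p=w2px(d,[x,y,140])[0].astype(int); print(p)
cv2.imwrite('pics/s3c.png',cv2.resize(d['img'][p[1]-70:p[1]+90,p[0]-100:p[0]+100],(600,480),interpolation=cv2.INTER_CUBIC))
print(robot.current_t())
E
```

```text
grip 0.126 [0.2 0.3 0.5] [-0.2 -0.2 -0.6]
turned 0.128 [-0.4  0.2 -2.1] [0.02 0.01 0.02]
lift12 0.12 [ 0.1  0.8 -1.2]
[383 210]
47.2917
```

View pics/s3c.png

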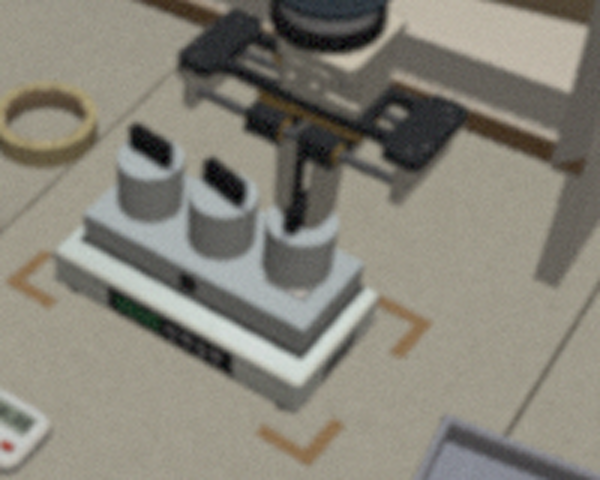

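Hood 3 is up 12 mm with its bar a quarter turn round. The force of about 1.2 N matches the hood alone, so I'll carry it to the tray.

```bash
python3 - <<'E'
from hood import *
tp,_,a,_,b,*_s=seetray(cam('top')); print(tp,a,b,_s)
tp=(462,-306.5,0.106)
x,y=hw(H,(7,-70)); carry(x,y); place(60,tp)
robot.move_linear([420,-150,220],speed=250)
d=cam('scene','s3b.png'); cv2.imwrite('pics/s3d.png',d['img'][170:400,200:520])
print(seetray(cam('top','t3.png')),robot.current_t())
E
```

```text
[ 461.5 -305.5] 0.095 0.112 ['size', np.float64(189.5), np.float64(123.9)]
lift 0.128 [-0.5 -0.2 -1.2]
w 0.127
w 0.126
down True 54.81753744066299 0.126
(array([ 463.6, -295. ]), 'yaw x', np.float64(-0.397), 'yaw y', np.float64(-0.383), 'size', np.float64(220.4), np.float64(200.3)) 54.0667
```

View pics/s3d.png

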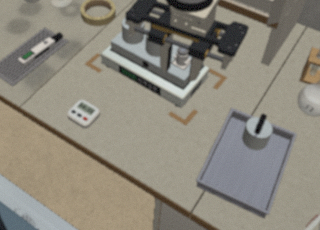

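Hood 3 stands in the tray (crop 258,132) and vessel 3 sits in its well. Hood 2 next, with a template check for tray movement.

```bash
cat >> hood.py <<'E'
def shift(d,x0,y0,x1,y1,ref='pics/top0.png'):
    t=cv2.imread(ref)[y0:y1,x0:x1]; s=d['img'][y0-35:y1+35,x0-35:x1+35]
    r=cv2.matchTemplate(s,t,cv2.TM_CCOEFF_NORMED); _,v,_,l=cv2.minMaxLoc(r)
    return l[0]-35,l[1]-35,round(v,2)
def checks(d): # tray front edge+right edge, wand+pad, wand only
    print('tray',shift(d,415,265,495,320),'wand',shift(d,190,245,210,312))
E
python3 - <<'E'
from hood import *
checks(cam('top'))
x,y=pick(2,-0.305)
checks(cam('top','t2.png'))
carry(x,y)
place(0,(462,-306.5,0.106))
robot.move_linear([420,-100,230],speed=250)
checks(cam('top','t2b.png')); d=cam('scene','s2b.png'); cv2.imwrite('pics/s2d.png',cv2.resize(d['img'][170:400,200:520],(640,460)))
print(robot.current_t())
E
```

```text
tray (-4, -35, 0.22) wand (3, -15, 0.9)
grip 0.125 [-1.3  0.2 -0.2] [ 0.5 -0.7  0.3]
turned 0.126 [ 0.1  0.8 -1.1] [-0.03 -0.03 -0.01]
lift12 0.126 [ 0.7 -1.2 -1.7]
tray (0, 0, 0.99) wand (3, -15, 0.89)
lift 0.123 [-1.  -0.3 -1.5]
w 0.128
w 0.128
down True 54.78965948939695 0.125
tray (0, 0, 0.4) wand (3, -15, 0.9)
68.2417
```

View pics/s2d.png

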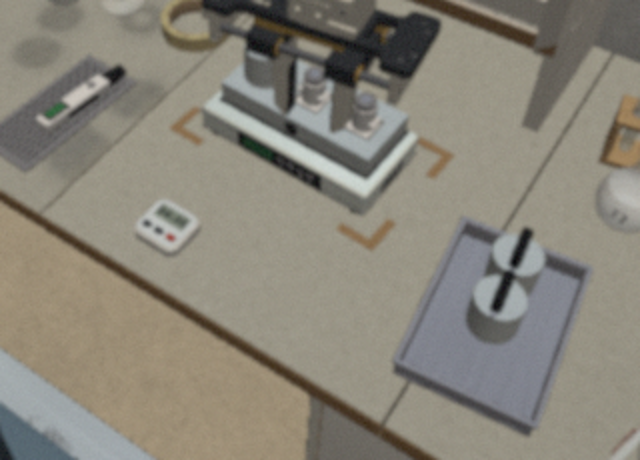

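Two hoods are in the tray and both vessels are seated. The wand has been knocked, about 3 px right and 15 px up in the top view. Hood 1 now.

```bash
python3 - <<'E'
from hood import *
x,y=pick(1,-0.165)
checks(cam('top'))
carry(x,y)
place(-60,(462,-306.5,0.106))
robot.move_linear([420,-60,250],speed=250)
robot.move_ptp([400,150,260],[np.pi,0,np.pi])
import pickle
d=cam('top','t1.png'); pickle.dump(d,open('t1.pkl','wb')); c=d['img'][165:325,165:495]
cv2.imwrite('pics/t1c.png',cv2.convertScaleAbs(cv2.resize(c,(792,384),interpolation=cv2.INTER_CUBIC),alpha=1.3))
d=cam('scene','s1b.png'); print(robot.current_t())
E
```

```text
grip 0.127 [-0.1 -0.1  0.4] [0.6 0.2 1.1]
turned 0.127 [-0.3 -0.1 -0.7] [-0.01 -0.01 -0.01]
lift12 0.127 [-0.3  0.1 -1.7]
tray (0, 0, 0.74) wand (3, -15, 0.89)
lift 0.127 [-0.2 -0.7 -1. ]
w 0.13
w 0.125
down True 54.78232989133792 0.125
83.3917
```

View pics/t1c.png

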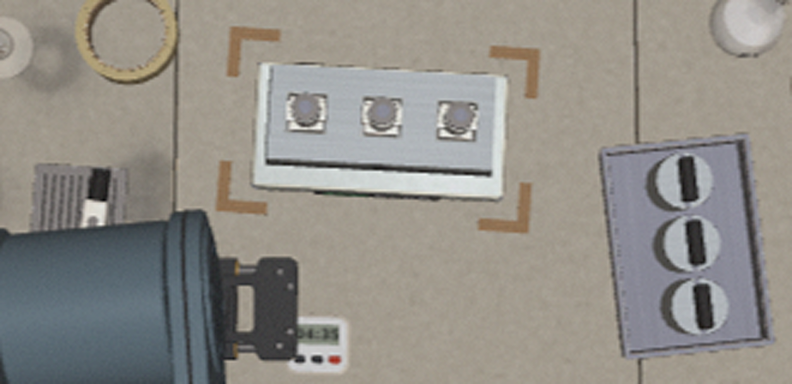

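All three hoods are in the tray and the vessels are in their wells. Now the wand, from the frame where the arm was clear.

```bash
python3 - <<'E'
import cv2
a=cv2.imread('pics/t2b.png')[220:330,160:240]
c=cv2.convertScaleAbs(cv2.resize(a,None,fx=5,fy=5,interpolation=cv2.INTER_CUBIC),alpha=1.3)
for k in range(0,80,10): cv2.putText(c,str(160+k),(k*5,10),0,.35,(0,0,255),1)
for k in range(0,110,10): cv2.putText(c,str(220+k),(0,k*5+4),0,.35,(0,0,255),1)
cv2.imwrite('pics/wand.png',c)
E
```

```text
(no output)
```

View pics/wand.png

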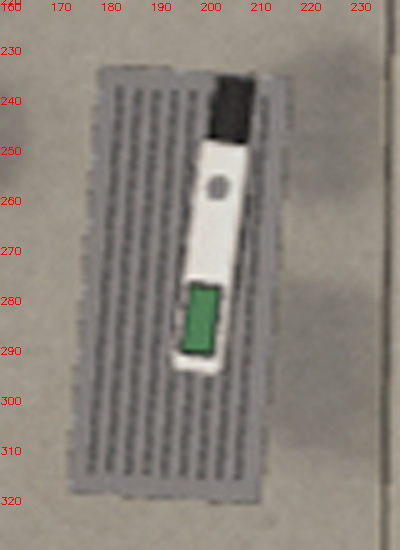

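The wand lies nose-up from crop (236,76) to (196,371), wholly on the mat. I'll convert this and take a wrist look from above.

```bash
python3 - <<'E'
from hood import *
import pickle
d=pickle.load(open('t1.pkl','rb'))
C=lambda p:np.array(p)/5+np.array([160,220])
print('pad',pose(d,C([(98,68),(295,77),(260,503),(68,492)]),4))
n,t=px2w(d,C([(236,76),(196,371)]),22)[:,:2]; v=n-t
yaw=np.arctan2(v[1],v[0]); mid=(n+t)/2; print('wand',n,t,mid,yaw,np.linalg.norm(v))
robot.move_gripper(0.7)
robot.move_ptp([*(mid-8*v/140),170],[np.pi,0,np.pi+yaw])
w=cam('wrist','wrw.png'); pickle.dump(w,open('wrw.pkl','wb'))
print(w2px(w,np.array([[*n,14],[*t,24],[*mid,24]])),robot.current_t())
E
```

```text
pad (array([438.3, 285.1]), 'yaw x', np.float64(-0.059), 'yaw y', np.float64(-0.049), 'size', np.float64(198.8), np.float64(90.8))
wand [534.0976303  257.50582373] [397.75060024 273.66435711] [465.92411527 265.58509042] -0.11796015836323027 137.30116825768314
[[321.73221362 291.59083688]
 [322.22589965 157.94050503]
 [321.96727773 230.60306081]] 84.725
```

View pics/wrw.png

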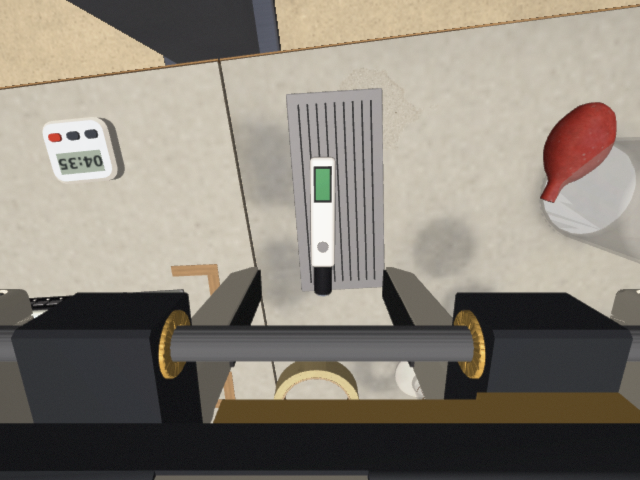

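Wrist view confirms the wand within about 2 px of prediction (tail row 158, nose row 294, column 322). I'll grasp it and move to the pointing pose.

```bash
python3 - <<'E'
from hood import *
import pickle
mid=np.array([465.9,265.6]); yaw=-0.118; ax=np.array([np.cos(yaw),np.sin(yaw)])
p=mid-8*ax
robot.move_linear([*p,30],speed=120)
print('touch',robot.move_linear([*p,7.5],speed=40,f_stop=6),robot.current_tcp_pos())
robot.move_gripper(0.0); print(W(),F())
robot.move_linear([*p,100],speed=80); robot.sleep(.2); print(W(),F())
q=hw(H,(-86-78,0)); o=[np.pi,0,np.pi+H[2]]
q0=hw(H,(-86-78-30,0))
robot.move_linear([*q0,100],o,speed=150); print(W())
robot.move_linear([*q0,53.5],speed=80)
robot.move_linear([*q,53.5],speed=40); print(W(),robot.current_tcp_pos(),robot.current_eef_rot())
d=cam('scene','pt.png'); pickle.dump(d,open('pt.pkl','wb'))
w=cam('wrist','ptw.png')
n=[*hw(H,(-86,0)),60]; s=[*hw(H,(-36,0)),60]; t=[*hw(H,(-86-140,0)),60]
pr=w2px(d,np.array([n,s,t])); print(pr-[250,200])
a=cv2.resize(d['img'][200:340,230:410],(720,560),interpolation=cv2.INTER_CUBIC)
for (u,v) in pr: cv2.drawMarker(a,(int((u-230)*4),int((v-200)*4)),(0,0,255),0,10,1)
cv2.imwrite('pics/ptc.png',a); print(robot.current_t())
E
```

```text
touch False [457.93315402 266.54602303   7.39148148]
0.253 [0.2 0.2 0.5]
0.253 [-0.1 -0.3 -1.3]
0.256
0.257 [406.15999888  -2.85543004  53.3459928 ] [ 3.14144522e+00 -6.77342895e-04  3.08965038e+00]
[[82.48802206 45.76093754]
 [95.26030429 33.14772811]
 [42.99933181 84.7578146 ]]
92.7333
```

View pics/ptc.png

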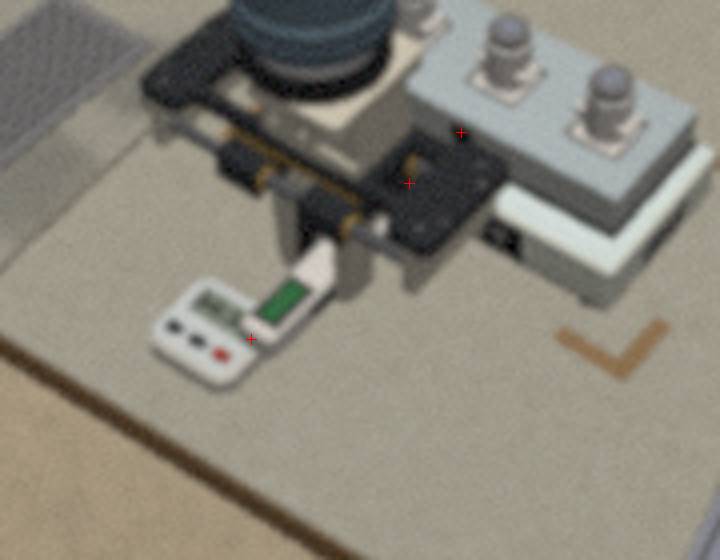

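View pics/ptw.png

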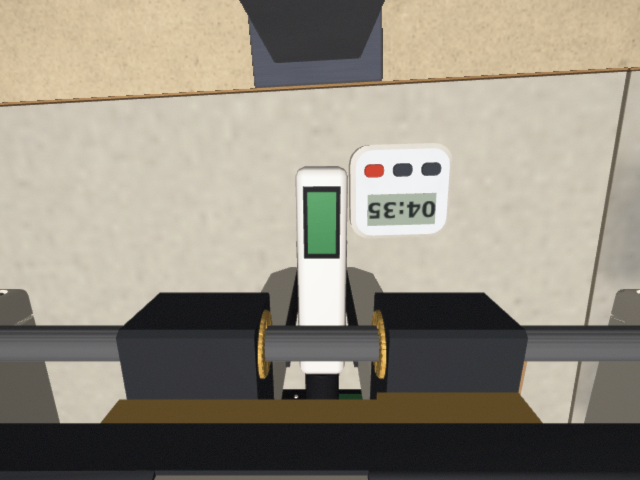

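Scene and wrist views show the wand level and straight in the jaws, its tail at the predicted mark and the lens aimed at the spot. Hold, verify nothing moved, then lay it back.

```bash
python3 - <<'E'
from hood import *
ws=[]
for k in range(8): robot.sleep(.45); ws.append(W())
w=cam('wrist','ptw2.png'); a=cv2.imread('pics/ptw.png')
print(ws,'diff',np.abs(w['img'][160:320,280:360].astype(int)-a[160:320,280:360]).mean(),robot.current_t())
E
```

```text
[0.258, 0.253, 0.259, 0.26, 0.257, 0.256, 0.256, 0.256] diff 0.8511197916666666 96.3833
```

```bash
python3 - <<'E'
from hood import *
yaw=-0.06; ax=np.array([np.cos(yaw),np.sin(yaw)]); c=np.array([438.7,285.3])
q=hw(H,(-86-78-20,0)); p=c-8*ax
w0=cam('wrist')
robot.move_linear([*q,53.5],speed=60); robot.move_linear([*q,110],speed=100)
robot.move_linear([*p,110],[np.pi,0,np.pi+yaw],speed=150); print(W(),F())
w=cam('wrist'); print('grip diff',np.abs(w['img'][180:320,305:340].astype(int)-w0['img'][180:320,305:340]).mean())
robot.move_linear([*p,20],speed=100)
print(robot.move_linear([*p,6.5],speed=20,f_stop=3),robot.current_tcp_pos()[2],W())
robot.move_gripper(0.5); robot.move_linear([*p,120],speed=120)
robot.move_ptp([330,120,300],[np.pi,0,np.pi]); robot.sleep(.5)
d=cam('top','end.png'); c=d['img'][165:325,165:495]
cv2.imwrite('pics/endc.png',cv2.convertScaleAbs(cv2.resize(c,(792,384),interpolation=cv2.INTER_CUBIC),alpha=1.3))
s=cam('scene','ends.png'); print(seeheater(d),robot.current_t())
E
```

```text
0.258 [ 0.1  0.3 -1.4]
grip diff 3.9943537414965986
True 7.521718511002779 0.251
((array([570.3, -10.7]), 'yaw x', np.float64(-0.052), 'yaw y', np.float64(-0.05), 'size', np.float64(117.2), np.float64(235.8)), np.int32(3223)) 104.7583
```

View pics/endc.png

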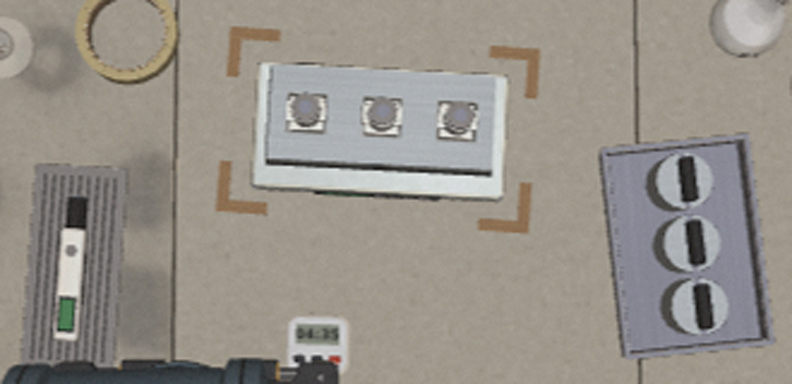

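View pics/ends.png

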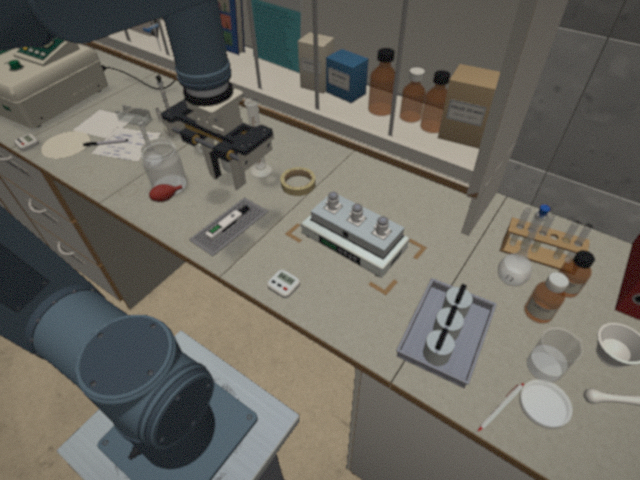

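Everything is in place: the heater is square in its tape, three hoods are in the tray, the vessels are upright, the wand is flat mid-mat, and the timer hasn't moved. Handing in.

```bash
python3 -c "
from bench import robot
robot.hand_in(); print(robot.current_t())"
```

```text
the job is handed in; nothing more can be done
the job is handed in; nothing more can be done
```

The job is done and handed in, at about 105 s of the 210 s allowed; no verdict was reported.

- **Heater:** I walked it back with seven alternating pushes on the bare front ends, with forces of about 26 N at most. My last top-view fit puts it about 5 mm short of centre front-back, under 1 mm off sideways and 0.015 rad out of square. All are inside the limits.
- **Hoods:** All three were present. I gave each a quarter turn, lifted it off and set it in the tray. The last pictures show them standing in the tray and every vessel upright in its well.
- **Thermometer:** It had been knocked about 35 mm along its mat during the run, so I located it again before gripping. I held it 50 mm from the spot for over 3.5 s. The grip width stayed steady and the wrist picture did not change. The spot itself was hidden from the cameras then, so the aim rests on calculated positions and how straight the thermometer sat in the jaws. It now lies flat near the middle of its mat.
- **Timer:** It is where it was at the start.

**Checks that failed or disagreed:**
- The automatic tray fit gave nonsense once a hood and the arm were in view, and the tray template match was also unreliable when the arm covered it. I confirmed by eye and from unobstructed frames that the tray had not moved.
- The hood bars measured about 2 mm off their nominal positions, which the grip allowed for.
- I saw no grip slackening.

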